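# Square a flat-edged cover disc against the spring bar and lock it in

## Robot

A 6-joint arm with a two-finger parallel gripper is mounted at the origin on the work surface. World frame = base frame: x ahead of the robot, y to its left, z up, the work surface at z = 0. Lengths are in m, angles in rad, forces in N, time in s.
With the tool pointing down it reaches from about 0.375 to 0.9 m from the base axis. Payload 3.1 kg.
Tool frame: the origin (TCP) lies at the centre of the arm's flange, where the gripper is bolted on; the fingertips stand 173 mm ahead of it and the grasp point (between the pads) lies 155 mm ahead of it (tip_extent is the distance from the TCP to the fingertips, in m); z points along the fingers, y is the direction in which the jaws open and shut (so a half turn about z gives the same grasp; the last joint's range is limited). The gripper opens to 85 mm and grips with 20 to 120 N. Pads are 22 mm wide; open, the fingers measure 114 mm over their backs; the gripper's body (76 mm by 85 mm) begins 54 mm behind the grasp point. The pads swing forward as they close: fully open they stand 13 mm farther back than shut.
Start: joints at [-1.355, 0.527, 1.433, -0, 1.181, -0.178], TCP at [0.24, -0.577, 0.405] pointing down, gripper open.
Joint ranges: [-3.08, 3.08], [-0.75, 2.2], [0.22, 2.44], [-1.43, 4.57], [0, 2.65], [-2.85, 2.85]. Speed limits (rad/s): [2.79, 2.79, 3.14, 3.14, 3.14, 3.14].

## Interface

Orientations are given as a unit quaternion [x, y, z, w].
In Python, from station import sense, snapshot, sign_off, tip_extent gives the robot as it stands. The module is installed in compiled form; this text tells all that it offers.
- The arm moves only by the tool servo_tool, never from a script. Its argument "rows" is a list of rows, each a list of 3 entries, a list of its own where there are three numbers: the shift along the tool's x, y, z in mm, then the turn about the tool's z in degrees, then the opening, from -1 (shut) to 1 (fully open), so that 0 is half open. A call has 1 to 8 rows; each row is the pose to reach, as a shift and turn from the pose measured when the call began, along the tool's axes at that moment; what a row does not reach only later rows make up. A row lasts 1/10 s, in which the tool goes at most 50 mm and 8.59 degrees, less where a joint would pass 70% of its speed; a pose out of reach is approached as far as the arm can. A call with a gripper value outside its range is refused whole. The fingers move at their own pace and stop on an object; "force" is the grip in N (left out, the last holds). Time passes only in rows, so rows that repeat a pose let the fingers close. It gives the time, the measured TCP pose, the force and the opening at its end, in the units of the state.
- sense(): the state, without advancing time (a new reading comes with each control period).
- snapshot(name): name is "scene" or "side" or "wrist"; returns a dict with "image" (420x560x3 uint8, blue, green, red), "z_map" (420x560 float32, m along the optical axis (not along the pixel's ray), 0 where there is no reading), "vertical_fov" (degrees; the focal length in pixels is half the picture's height over the tangent of half this angle, whatever the lens; pixels are square), "cx", "cy" (the principal point, pixels), "cam_to_world" (4x4, takes a point from camera to world coordinates). Camera axes: x right, y down, z forward; pixel columns grow to the right and rows downward; lengths in m; the calibration is good to about 2 mm. A picture is of the moment at which its call begins.
- sign_off(): hands the job in, once; it reports no verdict.
The state is a dict: "t": time; "q": joint angles; "qd": joint speeds; "tau": joint torques, N m; "tcp_pos": TCP position; "tool_rot": TCP orientation; "force": force on the tool from outside, world axes, zero at the start; "ft_torque": the same for the moment, N m; "finger_gap": opening from 0.0 (shut) to 1.0 (fully open).
Only numpy, scipy, OpenCV 4.12 (cv2) and the standard library are available. Lean on these libraries where they do the work, as an engineer would, in place of code of your own. Each camera call takes 0.05 s, during which the arm holds its last target. There are 200 camera calls.

## Task

Turn the flat-edged metal disc in the assembly fixture by pushing its upright pillars round, until its flat edge lies fully against the spring-loaded alignment bar, without lifting the disc out of the fixture. Then swing the keeper arm in over the disc, right to its stop, and let go. Do not disturb the blue bin, the jar or the screwdriver.

Things in the scene. Friction and masses are not known exactly. Their poses are not given: they have to be found in the camera images.
- fixture: Fixed aluminium base plate, 250 (x) x 290 (y) x 15 mm, under the whole fixture. Origin: on the disc's turning axis, on the table; x, y along the plate's edges, z up. The plate spans x -125..125, y -133..157. The alignment bar is on the +y side with its spring housing (120 x 25 mm, 47 high) behind it at y 125..150; the keeper's pivot is at the (-x, -y) corner.
- guide_end (a point): Inner end of a fixed arm (24 mm wide, 88 to 104 mm above the table) that overhangs the disc, 30 mm from the disc's axis. It reaches in along the fixture's (+x, -y) diagonal from a 30 mm square column 125 mm from the axis, 110 mm high. The disc's pillars pass 13 mm under it, fingers do not. Axes as the fixture's.
- disc_center (a point): Centre of the loose aluminium disc (160 mm diameter, 12 mm thick, 0.5 to 0.8 kg), half-way up it, 41 mm above the table; its top is at 47 mm. z up; its flat faces its own +y. Three upright round pillars, 12 mm diameter, 28 mm tall (47 to 75 mm above the table), stand on it 55 mm from the centre at its +x, -x and -y; none by the flat. Squared when its y points along the fixture's y.
- disc_flat (a point): Middle of the disc's only flat edge (75 mm long, 70.5 mm from its centre). The disc's 40 mm spigot sits 30 mm deep in a socket with about 1 mm of play: it turns either way without limit. The bar's friction holds it where it is left; 2 to 5 N on a pillar turns it (machined, slippery faces). Within about 5 degrees of square the spring bar turns the flat square by itself.
- bar_face (a point): Middle of the front face of the alignment bar: steel, 110 (x) x 16 (y) x 13 mm, top level with the disc's top. It slides along the fixture's y, pressed by a spring of about 7 N against the disc's edge. Axes as the fixture's; the face looks to -y, 41 mm above the table.
- bar (a joint): How far the bar is pushed back, in m: about 0.0085 when it rides on the round edge, about 0 (-0.001 to 0.001) when the flat lies against it.
- keeper_pivot (a point): Point on the keeper's vertical hinge axis, 54 mm above the table, 130 mm from the disc's axis; fixed to the fixture.
- keeper_knob (a point): Centre of the round black upright knob (18 mm diameter, 32 tall, 59 to 91 mm above the table) on the keeper, a flat aluminium arm 90 mm long, 16 wide, 10 thick, 49 to 59 mm above the table, 2 mm clear over the disc. The knob is 45 mm from the pivot; its x axis points along the arm from pivot to tip.
- keeper (a joint): Angle of the keeper in rad: 0 = closed, at its stop, arm pointing from the pivot to the disc's axis, between two pillars of the squared disc; grows clockwise seen from above as it is swung open, to 2.1. Friction holds it (about 2 N at the knob).
- bin: Loose open blue bin with a divider, 100 x 160 x 60 mm, at the fixture's +y side. Origin: centre of its underside. Leave alone.
- bottle: Loose white jar with a grey cap, 52 mm diameter, 110 mm tall, at the fixture's -y side. Origin: centre of its underside. Leave alone.
- driver: Loose screwdriver, 200 mm long, lying beyond the fixture's +x side. Origin under the middle of it. Leave alone.
Things that resemble listed ones, but are neither listed nor needed, are in the scene too. Of the things that look like the part that bears disc_center, the middle-sized one is meant.

How it is judged:
By the outcome, as a careful person would: the job done as asked, in the order asked, and still so for the second after the job is handed in, with the robot touching nothing.
It also fails if it takes over 58 s, if anything falls off the work surface, if the arm or the gripper's body presses on something with over 40 N, if the wrist force passes 120 N, or if a joint passes its speed limit or range.

## Working session

There is one attempt and no reset: what is moved stays moved. The work goes in short steps, Python scripts to look and compute and a tool call to move; the robot and the scene stay as the last step left them, time stands still between calls to the robot, and variables do not carry over. Pictures are saved under pics/ and viewed, about 8 in all and at most 12, crops included, and the job is handed in when it is done.

Besides the shell and the picture viewer there is one more tool, called after ">>>" by a JSON object that holds its "op" and its "data", one argument or row to a line. servo_tool: Moves the arm, as the interface text tells. Its arguments: {"type":"object","properties":{"rows":{"type":"array"},"force":{"type":"number"}},"required":["rows"]}

```bash
mkdir -p pics
cat > h.py <<'E'
import numpy as np, cv2
from station import sense, snapshot
def take(n,f=None):
    s=snapshot(n)
    if f: cv2.imwrite('pics/'+f+'.png',s['image'])
    return s
def foc(s): return 210/np.tan(np.radians(s['vertical_fov'])/2)
def cloud(s):
    f=foc(s); z=s['z_map']; v,u=np.mgrid[:420,:560]
    P=np.stack([(u-s['cx'])/f*z,(v-s['cy'])/f*z,z],-1)
    M=np.array(s['cam_to_world']); W=P@M[:3,:3].T+M[:3,3]; W[z==0]=np.nan
    return W
def ray(s,u,v,h):
    f=foc(s);M=np.array(s['cam_to_world']);d=M[:3,:3]@np.array([(u-s['cx'])/f,(v-s['cy'])/f,1]);o=M[:3,3]
    return o+d*(h-o[2])/d[2]
E
python3 - <<'E'
from h import *
a=take('scene','a');b=take('side','b')
cv2.imwrite('pics/ab.png',cv2.resize(np.hstack([a['image'],b['image']]),None,fx=.71,fy=.71))
for s in(a,b):print(np.round(s['cam_to_world'],3),s['vertical_fov'],s['cx'],s['cy'])
print(sense())
E
```

```text
[[ 0.697  0.565 -0.441  1.028]
 [ 0.717 -0.557  0.419 -0.345]
 [-0.009 -0.608 -0.794  0.808]
 [ 0.     0.     0.     1.   ]] 57.83104038647508 283.39366434703425 201.91975869492217
[[-0.917 -0.292  0.27   0.359]
 [-0.398  0.653 -0.644  0.627]
 [ 0.012 -0.699 -0.715  0.722]
 [ 0.     0.     0.     1.   ]] 56.98679291399506 283.37896331522523 208.47779420484133
{'t': 0.1, 'q': array([-1.35550498e+00,  5.28392763e-01,  1.43378534e+00,  1.87869358e-05,
        1.18140192e+00, -1.78493127e-01]), 'qd': array([-0.00276966, -0.00133706, -0.00240101, -0.00081532,  0.00103777,
        0.00135624]), 'tau': array([-5.52498847e-06, -4.43303204e+01, -1.78586322e+01, -2.53939797e-04,
        3.91265057e-03, -5.41597231e-06]), 'tcp_pos': array([ 0.2397695 , -0.57684268,  0.40381556]), 'tool_rot': array([ 9.80679477e-01,  1.95618957e-01, -9.59669955e-06, -9.93679879e-04]), 'force': array([-0.69744863,  0.23621254, -0.19738035]), 'ft_torque': array([ 0.01465824, -0.02788811,  0.04148061]), 'finger_gap': 0.9986025242119778}
```

View pics/a.png

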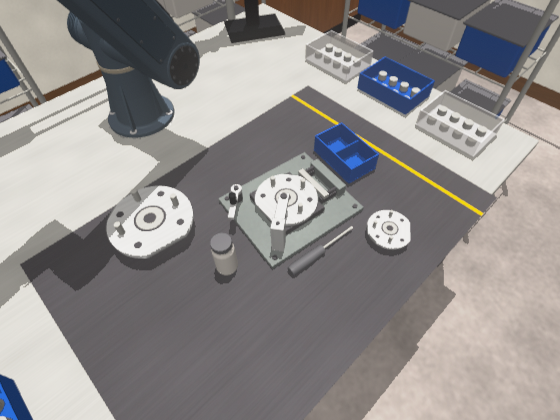

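View pics/b.png

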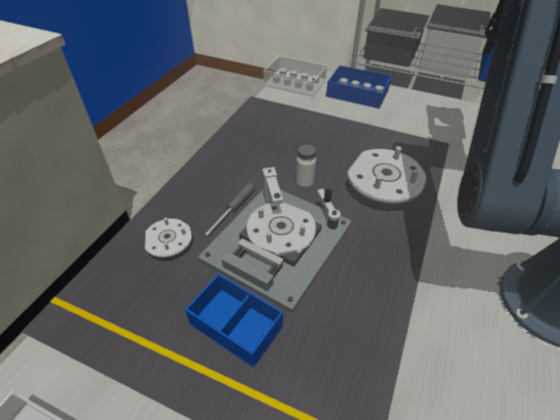

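The scene view shows the fixture at about (290,205), with the disc at (286,197), the guide arm at (280,225) and the keeper with its black knob at (236,190). The side view shows the disc at (282,225), the bar at (262,252) and the keeper at (330,205). Next I'll measure.

Run:
```python
from h import *
ims=[]
for n,c in(('scene',(205,140,370,275)),('side',(190,150,360,310))):
    s=take(n);W=cloud(s);z=W[...,2]
    x0,y0,x1,y1=c
    roi=np.zeros(z.shape,bool);roi[y0:y1,x0:x1]=1
    def blob(lo,hi):
        m=((z>lo)&(z<hi)&roi).astype(np.uint8)
        k,l,st,ce=cv2.connectedComponentsWithStats(m)
        return m,l,st
    m,l,st=blob(.008,.022)
    i=1+np.argmax(st[1:,4]); 
    p=W[m>0][:,:2]; r=cv2.minAreaRect(p.astype(np.float32)*1000);print(n,'plate',r, st[i])
    m,l,st=blob(.041,.052); i=1+np.argmax(st[1:,4]); p=W[l==i]
    print('disc/bar/top',cv2.minEnclosingCircle((p[:,:2]*1000).astype(np.float32)),np.median(p[:,2]))
    m,l,st=blob(.065,.12)
    for j in range(1,len(st)):
        q=W[l==j]
        if len(q)>3: print('tall',st[j],np.round(np.median(q,0),3),np.round(q.max(0),3))
    ims.append(cv2.resize(s['image'][y0:y1,x0:x1],(400,int(400*(y1-y0)/(x1-x0))),interpolation=cv2.INTER_CUBIC))
h=max(i.shape[0] for i in ims)
cv2.imwrite('pics/c.png',np.hstack([cv2.copyMakeBorder(i,0,h-i.shape[0],0,0,0) for i in ims]))
```

```text
scene plate ((638.9669189453125, 92.43624877929688), (528.9043579101562, 328.0963439941406), 81.4411392211914) [ 234  152  130  115 4282]
disc/bar/top ((605.4200439453125, 115.58387756347656), 120.59945678710938) 0.04792236626423374
tall [271 176   4   6  22] [0.546 0.076 0.075] [0.55  0.084 0.079]
tall [301 178   4   6  23] [0.605 0.125 0.075] [0.61  0.132 0.079]
tall [234 185   5   4  10] [ 0.495 -0.004  0.066] [ 0.501 -0.     0.068]
tall [229 191   8  13  78] [ 0.529 -0.041  0.085] [ 0.536 -0.03   0.094]
tall [270 192  19  49 593] [ 0.665 -0.014  0.105] [0.694 0.053 0.117]
tall [298 202   5   7  29] [0.655 0.065 0.074] [0.659 0.071 0.079]
tall [210 232  25  30 578] [ 0.632 -0.151  0.109] [ 0.648 -0.124  0.114]
side plate ((622.2083129882812, 86.582763671875), (484.2960205078125, 295.1417236328125), 81.82217407226562) [ 198  190  154  120 4958]
disc/bar/top ((603.4527587890625, 116.2198715209961), 120.55766296386719) 0.04710470052492727
tall [297 150  19  20 334] [ 0.614 -0.129  0.09 ] [ 0.644 -0.119  0.113]
tall [263 167  20  38 465] [0.651 0.004 0.104] [0.69  0.057 0.115]
tall [324 189   8  13  85] [ 0.523 -0.033  0.085] [ 0.533 -0.028  0.093]
tall [258 207   6   7  30] [0.651 0.07  0.073] [0.658 0.073 0.076]
tall [335 211   2   3   4] [ 0.49  -0.003  0.066] [ 0.492 -0.     0.066]
tall [300 225   5   6  27] [0.543 0.081 0.074] [0.548 0.084 0.077]
tall [267 231   5   8  32] [0.602 0.129 0.074] [0.608 0.133 0.078]
```

View pics/c.png

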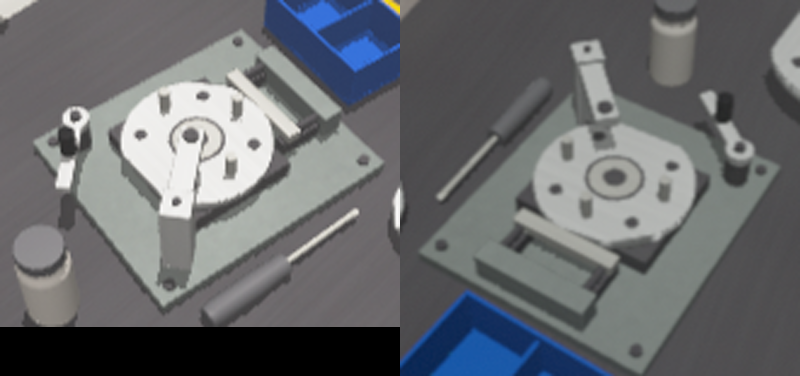

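The pillars are at about (0.5445,0.0785), (0.6035,0.127) and (0.653,0.0675). The opposite pair is 109 mm apart, which fits the 110 mm given. So the centre is near (0.599,0.073) and the flat faces about -95°. I'll get the fixture yaw from the plate corners and the bar.

Run:
```python
from h import *
s=take('scene');k=165/400
c=[ray(s,205+u*k,140+v*k,.015)[:2] for u,v in((240,30),(383,160),(165,310),(35,145))]
print(np.round(c,3),np.round(np.mean(c,0),3))
for i in range(4):
    d=c[(i+1)%4]-c[i];print('edge',np.linalg.norm(d),np.degrees(np.arctan2(d[1],d[0])))
b=take('side');k=.425
e=[ray(b,190+u*k,150+v*k,.047) for u,v in((115,213),(212,263),(129,209),(219,257))]
print(np.round(e,3))
C=np.array([.599,.073])
print('pivot ang',np.degrees(np.arctan2(-.002-C[1],.493-C[0])),'guide end',ray(b,190+205*k,150+107*k,.104))
W=cloud(b);P=W[(W[...,2]>.096)&(W[...,0]>.6)&(W[...,0]<.75)&(W[...,1]>-.06)&(W[...,1]<.08)][:,:2]
print('guide',cv2.minAreaRect((P*1000).astype(np.float32)),cv2.fitLine(P.astype(np.float32),cv2.DIST_L2,0,.01,.01).ravel())
```

```text
[[ 0.5    0.243]
 [ 0.743  0.212]
 [ 0.709 -0.078]
 [ 0.464 -0.042]] [0.604 0.084]
edge 0.24534689765647988 -7.421942835040965
edge 0.2916041671451485 -96.61712937303427
edge 0.24782860401275447 171.6543775572606
edge 0.2875849786682445 82.90607710929675
[[0.666 0.153 0.047]
 [0.557 0.169 0.047]
 [0.656 0.143 0.047]
 [0.554 0.16  0.047]]
pivot ang -144.71879220282563 guide end [0.62281735 0.03799043 0.104     ]
guide ((647.2400512695312, 5.356670379638672), (29.80400276184082, 110.8725357055664), 38.87791442871094) [ 0.59707135 -0.80218816  0.6486917   0.00720549]
```

Plate yaw is about -7.5° and the axis is at about (0.600,0.0725), with the guide and pivot consistent with both. The disc has to turn about +177° CCW. I'll push pillar B from 85° to 262.5°, an arc that never passes under the guide at about -53°. First move: over the fixture with the fingers shut.

>>> {"op": "servo_tool", "data": {
  "rows": [
    [[25,-20,0],2,-1],
    [[63,-50,0],6,-1],
    [[100,-79,0],10,-1],
    [[138,-108,0],14,-1],
    [[175,-137,0],18,-1],
    [[213,-167,0],22,-1],
    [[250,-196,0],26,-1],
    [[288,-225,0],27.6,-1]
  ]
}}

```text
t: 1.1
tcp_pos: [0.42, -0.257, 0.4048]
tool_rot: [0.999, -0.045, 0.0, -0.0]
force: [0.2, -0.5, 0.1]
finger_gap: 0.0
```

```bash
cat > go.py <<'E'
import sys
from h import *
from scipy.spatial.transform import Rotation as R
from station import tip_extent
# go.py x y xang [z_tip]: shift/turn from the measured pose
s=sense();r=R.from_quat(s['tool_rot']).as_matrix();p=s['tcp_pos']
te=tip_extent() if callable(tip_extent) else tip_extent
x,y,a=map(float,sys.argv[1:4]);z=float(sys.argv[4])+te if len(sys.argv)>4 else p[2]
cur=np.degrees(np.arctan2(r[1,0],r[0,0]))
print('t',s['t'],'pos',np.round(p,4),'xang',round(cur,2),'te',te,'F',np.round(s['force'],1),'gap',round(s['finger_gap'],2),'q6',round(s['q'][5],2))
print('shift mm',np.round(r.T@(np.array([x,y,z])-p)*1000,1),'turn',round((cur-a+180)%360-180,1))
E
python3 go.py .635 .1245 -5
```

```text
t 1.1 pos [ 0.42   -0.257   0.4048] xang -5.17 te 0.1734 F [ 0.2 -0.5  0.1] gap 0.0 q6 0.88
shift mm [ 1.797e+02 -3.994e+02  2.000e-01] turn -0.2
```

>>> {"op": "servo_tool", "data": {
  "rows": [
    [[18,-40,0],0,-1],
    [[38,-84,0],0,-1],
    [[58,-128,0],0,-1],
    [[78,-173,0],0,-1],
    [[98,-218,0],0,-1],
    [[118,-263,0],0,-1],
    [[138,-308,0],0,-1],
    [[158,-350,0],0,-1]
  ]
}}

```text
t: 1.9
tcp_pos: [0.6096, 0.0796, 0.405]
tool_rot: [0.999, -0.045, 0.0, -0.0]
force: [0.2, 0.2, 1.0]
finger_gap: -0.002
```

>>> {"op": "servo_tool", "data": {
  "rows": [
    [[10,-25,0],0,-1],
    [[22,-48,0],0,-1],
    [[22,-48,0],0,-1]
  ]
}}

```text
t: 2.2
tcp_pos: [0.6368, 0.1284, 0.4048]
tool_rot: [0.999, -0.043, 0.001, -0.001]
force: [-0.2, -0.8, 0.4]
finger_gap: 0.002
```

```bash
python3 - <<'E'
from h import *
s=take('wrist','w1');print(np.round(s['cam_to_world'],3))
W=cloud(s);z=W[...,2];m=((z>.068)&(z<.12)).astype(np.uint8)
k,l,st,c=cv2.connectedComponentsWithStats(m)
for j in range(1,k):
    if st[j,4]>20: q=W[l==j];print(st[j],np.round(np.median(q,0),4))
E
python3 go.py .635 .1245 -5 .055
```

```text
[[-0.085 -0.951 -0.297  0.714]
 [-0.996  0.081  0.026  0.123]
 [-0.     0.298 -0.954  0.374]
 [ 0.     0.     0.     1.   ]]
[ 357  121  122   99 4378] [ 0.6594 -0.0051  0.1044]
[ 520  158   40   54 1689] [ 0.6263 -0.1267  0.0849]
[335 164  13  13 122] [0.6544 0.0666 0.0754]
[282 214  11  12 109] [0.6057 0.1258 0.0753]
[329 260  11  13 106] [0.546  0.0772 0.0752]
[427 265  26  24 407] [ 0.5288 -0.036   0.0881]
[507 331  27  24 337] [ 0.4294 -0.1397  0.0841]
[545 377  15  23 184] [ 0.3505 -0.1978  0.0767]
t 2.25 pos [0.636  0.1268 0.4046] xang -4.98 te 0.1734 F [ 0.8 -0.   0.1] gap -0.0 q6 1.68
shift mm [ -0.9   2.4 176.2] turn 0.0
```

View pics/w1.png

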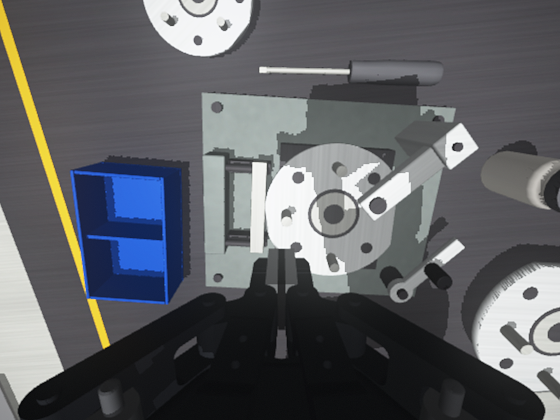

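The wrist view shows disc pillars at (341,170), (287,220) and (334,266), the guide end at (375,205), the keeper knob at (438,277) and the bar at (258,207), with the disc's round edge against it. The centre refines to (0.600,0.072), with pillar B at 84.3°. Now I'll descend behind pillar B.

>>> {"op": "servo_tool", "data": {
  "rows": [
    [[-1,2,30],0,-1],
    [[-1,2,70],0,-1],
    [[-1,2,110],0,-1],
    [[-1,2,140],0,-1],
    [[-1,2,160],0,-1],
    [[-1,2,170],0,-1],
    [[-1,2,176],0,-1],
    [[-1,2,176],0,-1]
  ]
}}

```text
t: 3.05
tcp_pos: [0.6349, 0.1244, 0.2287]
tool_rot: [0.999, -0.044, 0.0, 0.0]
force: [-0.6, 0.1, 0.4]
finger_gap: 0.003
```

```bash
cat > arc.py <<'E'
import sys
from h import *
from scipy.spatial.transform import Rotation as R
# arc.py cx cy r gap z phis... : finger behind (CW of) a post at angle phi, radius r; gap = finger centre to post centre
s=sense();M=R.from_quat(s['tool_rot']).as_matrix();p=s['tcp_pos'];cur=np.degrees(np.arctan2(M[1,0],M[0,0]))
cx,cy,r,g,z=map(float,sys.argv[1:6])
print('t',s['t'],'tcp',np.round(p,4),'xang',round(cur,1),'F',np.round(s['force'],1))
for a in map(float,sys.argv[6:]):
    f=np.radians(a);t=np.array([-np.sin(f),np.cos(f)])
    q=np.array([cx+r*np.cos(f),cy+r*np.sin(f)])-g*t
    d=M.T@(np.array([*q,z+.1734])-p)*1000
    print([[round(float(v)) for v in d],round(((cur-(a-90))+180)%360-180),-1],end=', ')
E
python3 arc.py .600 .072 .055 .017 .055 85 91 97 103 109 115 121 127
```

```text
t 3.05 tcp [0.6349 0.1244 0.2287] xang -5.0 F [-0.6  0.1  0.4]
[[-13, 0, 0], 0, -1], [[-19, -1, 0], -6, -1], [[-25, -2, 0], -12, -1], [[-31, -2, 0], -18, -1], [[-37, -2, 0], -24, -1], [[-43, -1, 0], -30, -1], [[-49, 1, 0], -36, -1], [[-54, 3, 0], -42, -1],
```

>>> {"op": "servo_tool", "data": {
  "rows": [
    [[-13,0,0],0,-1],
    [[-19,-1,0],-6,-1],
    [[-25,-2,0],-12,-1],
    [[-31,-2,0],-18,-1],
    [[-37,-2,0],-24,-1],
    [[-43,-1,0],-30,-1],
    [[-49,1,0],-36,-1],
    [[-54,3,0],-42,-1]
  ]
}}

```text
t: 3.85
tcp_pos: [0.5825, 0.1274, 0.2313]
tool_rot: [0.948, 0.318, 0.005, -0.0]
force: [2.7, 7.2, 1.2]
finger_gap: -0.002
```

```bash
python3 arc.py .600 .072 .055 .017 .055 127 133 139 145 151 157 163 169
python3 - <<'E'
from h import *
for n in('scene','side'):
    s=take(n);W=cloud(s);z=W[...,2];x,y=W[...,0]-.6,W[...,1]-.072
    m=((z>.068)&(z<.082)&(np.hypot(x,y)<.07)&(np.hypot(x,y)>.045)).astype(np.uint8)
    k,l,st,c=cv2.connectedComponentsWithStats(m)
    for j in range(1,k):
        if st[j,4]>8: q=np.median(W[l==j],0);print(n,st[j,4],np.round(q,3),np.degrees(np.arctan2(q[1]-.072,q[0]-.6)))
E
```

```text
t 3.85 tcp [0.5825 0.1274 0.2313] xang 37.1 F [2.7 7.2 1.2]
[[-2, 0, 3], 0, -1], [[-8, -2, 3], -6, -1], [[-14, -3, 3], -12, -1], [[-20, -3, 3], -18, -1], [[-26, -2, 3], -24, -1], [[-32, -1, 3], -30, -1], [[-38, 0, 3], -36, -1], [[-44, 2, 3], -42, -1], scene 39 [0.588 0.117 0.073] 104.5966274252374
scene 18 [0.552 0.043 0.075] -148.762032570975
scene 24 [0.647 0.098 0.076] 28.589712126233938
side 25 [0.55  0.044 0.074] -151.03984499044248
side 28 [0.643 0.104 0.076] 37.07359225035642
side 14 [0.587 0.138 0.073] 101.07906357033765
side 16 [0.569 0.124 0.071] 120.59508431153036
```

The disc is turning, with pillar B now at about 121°. I'll keep going.

>>> {"op": "servo_tool", "data": {
  "rows": [
    [[-4,-1,3],-2,-1],
    [[-8,-2,3],-6,-1],
    [[-14,-3,3],-12,-1],
    [[-20,-3,3],-18,-1],
    [[-26,-2,3],-24,-1],
    [[-32,-1,3],-30,-1],
    [[-38,0,3],-36,-1],
    [[-44,2,3],-42,-1]
  ]
}}

```text
t: 4.75
tcp_pos: [0.5482, 0.0995, 0.2293]
tool_rot: [0.771, 0.637, 0.004, 0.002]
force: [0.1, 3.3, 2.8]
finger_gap: -0.0
```

```bash
python3 arc.py .600 .072 .055 .017 .055 172 178 184 190 196 202 208 213
```

```text
t 4.75 tcp [0.5482 0.0995 0.2293] xang 79.1 F [0.1 3.3 2.8]
[[-3, 0, 1], -3, -1], [[-9, -1, 1], -9, -1], [[-15, -2, 1], -15, -1], [[-21, -1, 1], -21, -1], [[-27, -1, 1], -27, -1], [[-33, 1, 1], -33, -1], [[-38, 3, 1], -39, -1], [[-43, 5, 1], -44, -1],
```

>>> {"op": "servo_tool", "data": {
  "rows": [
    [[-3,0,1],-3,-1],
    [[-9,-1,1],-9,-1],
    [[-15,-2,1],-15,-1],
    [[-21,-1,1],-21,-1],
    [[-27,-1,1],-27,-1],
    [[-33,1,1],-33,-1],
    [[-38,3,1],-39,-1],
    [[-43,5,1],-44,-1]
  ]
}}

```text
t: 5.55
tcp_pos: [0.5437, 0.0567, 0.2291]
tool_rot: [0.475, 0.88, 0.003, 0.001]
force: [-2.7, 3.5, 2.7]
finger_gap: 0.005
```

```bash
python3 arc.py .600 .072 .055 .017 .055 216 221 226 231 236 240 244 247
python3 - <<'E'
from h import *
for n in('scene','side'):
    s=take(n,'d'+n);W=cloud(s);z=W[...,2];x,y=W[...,0]-.6,W[...,1]-.072
    m=((z>.072)&(z<.079)&(np.hypot(x,y)<.062)&(np.hypot(x,y)>.048)).astype(np.uint8)
    k,l,st,c=cv2.connectedComponentsWithStats(m)
    for j in range(1,k):
        if st[j,4]>5: q=np.median(W[l==j],0);print(n,st[j,4],np.round(q,3),np.degrees(np.arctan2(q[1]-.072,q[0]-.6)))
E
```

```text
t 5.55 tcp [0.5437 0.0567 0.2291] xang 123.2 F [-2.7  3.5  2.7]
[[-4, 0, 1], -3, -1], [[-9, -1, 1], -8, -1], [[-14, -2, 1], -13, -1], [[-19, -2, 1], -18, -1], [[-24, -2, 1], -23, -1], [[-28, -1, 1], -27, -1], [[-32, 0, 1], -31, -1], [[-34, 0, 1], -34, -1], scene 13 [0.571 0.117 0.077] 123.31482471457957
scene 25 [0.553 0.044 0.076] -148.76007801267085
side 14 [0.544 0.068 0.075] -175.42852367452522
side 18 [0.568 0.119 0.075] 124.28366216472709
```

>>> {"op": "servo_tool", "data": {
  "rows": [
    [[-4,0,1],-3,-1],
    [[-9,-1,1],-8,-1],
    [[-14,-2,1],-13,-1],
    [[-19,-2,1],-18,-1],
    [[-24,-2,1],-23,-1],
    [[-28,-1,1],-27,-1],
    [[-32,0,1],-31,-1],
    [[-34,0,1],-34,-1]
  ]
}}

```text
t: 6.45
tcp_pos: [0.5636, 0.0273, 0.2287]
tool_rot: [0.2, 0.98, 0.002, 0.004]
force: [-0.4, 0.5, 0.7]
finger_gap: -0.0
```

```bash
cat > pil.py <<'E'
from h import *
for n in('scene','side'):
    s=take(n,'e'+n);W=cloud(s);z=W[...,2];x,y=W[...,0]-.6,W[...,1]-.072
    m=((z>.072)&(z<.079)&(np.hypot(x,y)<.062)&(np.hypot(x,y)>.048)).astype(np.uint8)
    k,l,st,c=cv2.connectedComponentsWithStats(m)
    for j in range(1,k):
        if st[j,4]>5: q=np.median(W[l==j],0);print(n,st[j,4],np.round(q,3),np.degrees(np.arctan2(q[1]-.072,q[0]-.6)))
E
python3 arc.py .600 .072 .055 .017 .055 248 250 252 254 256 257 258 259 260; python3 pil.py
```

```text
t 6.45 tcp [0.5636 0.0273 0.2287] xang 157.0 F [-0.4  0.5  0.7]
[[0, 0, 0], -1, -1], [[-2, 0, 0], -3, -1], [[-4, -1, 0], -5, -1], [[-6, -1, 0], -7, -1], [[-8, -2, 0], -9, -1], [[-9, -2, 0], -10, -1], [[-10, -2, 0], -11, -1], [[-11, -2, 0], -12, -1], [[-12, -2, 0], -13, -1], scene 24 [0.579 0.02  0.076] -112.33787388270505
scene 15 [0.651 0.055 0.076] -18.701340790298563
side 15 [0.65  0.055 0.074] -19.043492415615336
side 13 [0.559 0.037 0.076] -139.20459062156752
side 20 [0.546 0.092 0.075] 159.98911832763466
```

>>> {"op": "servo_tool", "data": {
  "rows": [
    [[-1,0,0],-1,-1],
    [[-3,0,0],-3,-1],
    [[-4,-1,0],-5,-1],
    [[-6,-1,0],-7,-1],
    [[-7,-1,0],-8,-1],
    [[-8,-2,0],-9,-1],
    [[-9,-2,0],-10,-1],
    [[-9,-2,0],-10,-1]
  ]
}}

```text
t: 7.35
tcp_pos: [0.5713, 0.0217, 0.2288]
tool_rot: [0.114, 0.993, 0.001, 0.005]
force: [-0.4, 0.0, -0.2]
finger_gap: 0.0
```

```bash
python3 arc.py .600 .072 .055 .017 .055 257 258 259 260 261 ; python3 pil.py
```

```text
t 7.35 tcp [0.5713 0.0217 0.2288] xang 166.9 F [-0.4  0.  -0.2]
[[0, 1, 0], 0, -1], [[-1, 0, 0], -1, -1], [[-2, 0, 0], -2, -1], [[-3, 0, 0], -3, -1], [[-3, -1, 0], -4, -1], scene 27 [0.59  0.018 0.075] -100.06944456781468
scene 18 [0.654 0.064 0.075] -8.83190484024112
side 15 [0.652 0.066 0.075] -6.90805253244136
side 9 [0.565 0.03  0.074] -129.7906540559783
side 19 [0.543 0.081 0.075] 171.2425238625956
```

The disc has snapped: the pillars are at about -8°, 171° and 260°, with no contact force. I'll back off, rise and look.

>>> {"op": "servo_tool", "data": {
  "rows": [
    [[4,0,0],0,-1],
    [[8,0,0],0,-1],
    [[8,0,-15],0,-1],
    [[8,0,-50],0,-1],
    [[8,0,-90],0,-1],
    [[8,0,-130],0,-1],
    [[8,0,-150],0,-1],
    [[8,0,-150],0,-1]
  ]
}}

```text
t: 8.25
tcp_pos: [0.5624, 0.0234, 0.3821]
tool_rot: [0.115, 0.993, 0.001, 0.008]
force: [-0.3, 0.5, -0.7]
finger_gap: -0.001
```

```bash
python3 - <<'E'
from h import *
W=take('wrist','w2')['image']; a=take('side'); b=take('scene')
S=cv2.resize(a['image'][170:300,200:360],None,fx=2.5,fy=2.5,interpolation=2)
T=cv2.resize(b['image'][150:275,215:375],(400,325),interpolation=2)
cv2.imwrite('pics/f.png',np.hstack([S,T]))
for s in(a,b):
    C=cloud(s);z=C[...,2];m=(z>.08)&(z<.095)&(np.hypot(C[...,0]-.528,C[...,1]+.036)<.03);print('knob',np.round(np.median(C[m],0),4),m.sum())
E
python3 pil.py
```

```text
knob [ 0.5232 -0.0353  0.0897] 52
knob [ 0.528  -0.04    0.0898] 50
scene 15 [0.544 0.081 0.076] 171.15832316504273
scene 20 [0.592 0.018 0.076] -98.50845048220981
scene 18 [0.653 0.063 0.075] -9.054874477093447
side 18 [0.589 0.02  0.074] -101.93046126790783
side 14 [0.652 0.067 0.075] -5.17887474306311
side 16 [0.543 0.081 0.075] 171.17207405392222
```

View pics/f.png

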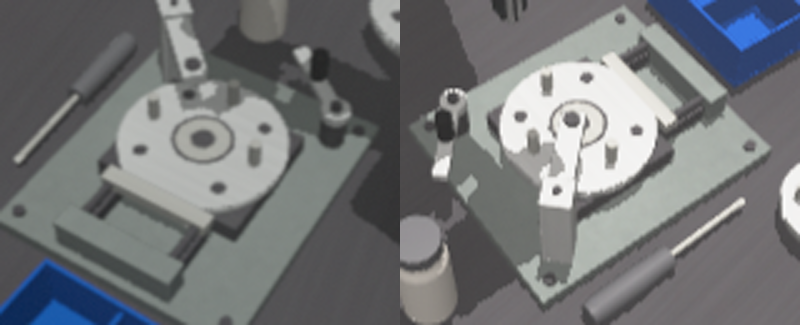

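View pics/w2.png

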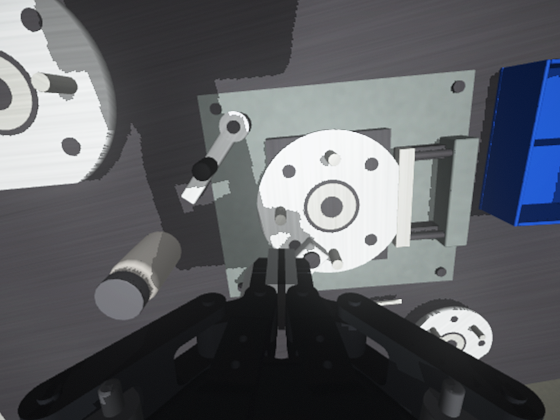

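The flat now lies along the bar: the wrist view has the bar at (404,197) flush with the disc's straight edge. The keeper pivot is at (234,127) and the knob at (205,168). Next I'll go behind the knob on its clockwise side with the +x face leading.

```bash
sed -i 's/(cur-(a-90))/(cur-(a+float(__import__("os").environ.get("OFF","-90"))))/' arc.py
OFF=90 python3 arc.py .497 -.007 .045 .032 .165 -46; OFF=90 python3 arc.py .497 -.007 .045 .032 .065 -46
```

```text
t 8.5 tcp [0.5613 0.0234 0.377 ] xang 166.8 F [-0.   0.4  0.3]
[[35, -96, 38], 123, -1], t 8.5 tcp [0.5613 0.0234 0.377 ] xang 166.8 F [-0.   0.4  0.3]
[[36, -96, 138], 123, -1],
```

>>> {"op": "servo_tool", "data": {
  "rows": [
    [[2,-6,0],8,-1],
    [[5,-14,0],16,-1],
    [[9,-24,0],24,-1],
    [[13,-35,0],32,-1],
    [[17,-46,0],40,-1],
    [[21,-57,0],48,-1],
    [[25,-68,0],56,-1],
    [[29,-79,0],64,-1]
  ]
}}

```text
t: 9.3
tcp_pos: [0.5145, -0.0473, 0.3749]
tool_rot: [0.626, 0.78, 0.002, -0.0]
force: [0.5, 0.0, -0.2]
finger_gap: -0.001
```

```bash
OFF=90 python3 arc.py .497 -.007 .045 .032 .165 -46
```

```text
t 9.3 tcp [ 0.5145 -0.0473  0.3749] xang 102.5 F [ 0.5  0.  -0.2]
[[-12, -12, 36], 59, -1],
```

>>> {"op": "servo_tool", "data": {
  "rows": [
    [[-2,-2,0],8,-1],
    [[-4,-4,0],16,-1],
    [[-7,-7,0],24,-1],
    [[-9,-9,5],32,-1],
    [[-12,-12,15],40,-1],
    [[-12,-12,25],48,-1],
    [[-12,-12,36],56,-1],
    [[-12,-12,36],59,-1]
  ]
}}

```text
t: 10.1
tcp_pos: [0.5045, -0.0613, 0.3361]
tool_rot: [0.93, 0.369, -0.001, -0.003]
force: [0.2, 0.1, 0.4]
finger_gap: -0.001
```

```bash
OFF=90 python3 arc.py .497 -.007 .045 .032 .065 -46
python3 - <<'E'
from h import *
s=take('wrist','w3');W=cloud(s);z=W[...,2];m=((z>.08)&(z<.094)&(np.hypot(W[...,0]-.528,W[...,1]+.038)<.03)).astype(np.uint8)
k,l,st,c=cv2.connectedComponentsWithStats(m)
for j in range(1,k):
  if st[j,4]>20: print(st[j],np.round(np.median(W[l==j],0),4))
E
```

```text
t 10.1 tcp [ 0.5045 -0.0613  0.3361] xang 43.3 F [0.2 0.1 0.4]
[[0, 1, 98], -1, -1], [269 166  24  26 479] [ 0.5257 -0.0378  0.0909]
```

View pics/w3.png

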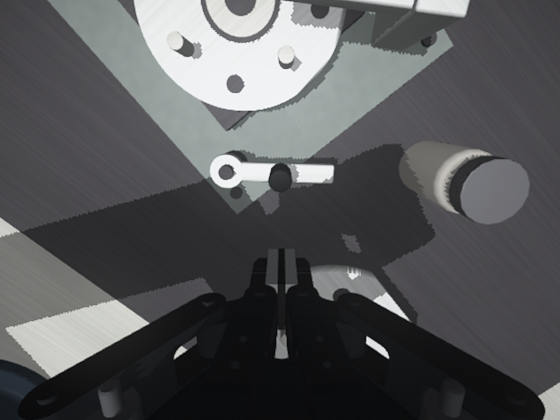

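The knob at (281,177) is straight ahead of the fingers, 32 mm away, with the pivot at (226,171). Descending.

>>> {"op": "servo_tool", "data": {
  "rows": [
    [[0,0,25],0,-1],
    [[0,0,55],0,-1],
    [[0,0,80],0,-1],
    [[0,0,93],0,-1],
    [[0,0,98],0,-1],
    [[0,0,98],0,-1]
  ]
}}

```text
t: 10.75
tcp_pos: [0.5043, -0.0607, 0.2375]
tool_rot: [0.929, 0.369, -0.001, -0.004]
force: [-0.1, -0.1, -0.6]
finger_gap: 0.002
```

```bash
OFF=90 python3 arc.py .497 -.007 .045 .020 .065 -46 -41 -36 -30 -24 -18 -12 -6
```

```text
t 10.75 tcp [ 0.5043 -0.0607  0.2375] xang 43.3 F [-0.1 -0.1 -0.6]
[[12, 1, -1], -1, -1], [[16, 3, -1], -6, -1], [[20, 4, -1], -11, -1], [[25, 5, -1], -17, -1], [[30, 5, -1], -23, -1], [[36, 5, -1], -29, -1], [[41, 4, -1], -35, -1], [[46, 3, -1], -41, -1],
```

>>> {"op": "servo_tool", "data": {
  "rows": [
    [[10,1,0],0,-1],
    [[16,3,0],-6,-1],
    [[20,4,0],-11,-1],
    [[25,5,0],-17,-1],
    [[30,5,0],-23,-1],
    [[36,5,0],-29,-1],
    [[41,4,0],-35,-1],
    [[46,3,0],-41,-1]
  ]
}}

```text
t: 11.55
tcp_pos: [0.5404, -0.0311, 0.2384]
tool_rot: [0.74, 0.673, 0.0, -0.003]
force: [-1.8, -1.4, -1.5]
finger_gap: 0.003
```

```bash
OFF=90 python3 arc.py .497 -.007 .045 .020 .065 -3 2 7 12 17 22 26 29
```

```text
t 11.55 tcp [ 0.5404 -0.0311  0.2384] xang 84.6 F [-1.8 -1.4 -1.5]
[[2, 0, 0], -2, -1], [[6, 2, 0], -7, -1], [[10, 3, 0], -12, -1], [[14, 3, 0], -17, -1], [[19, 4, 0], -22, -1], [[23, 4, 0], -27, -1], [[26, 3, 0], -31, -1], [[29, 3, 0], -34, -1],
```

>>> {"op": "servo_tool", "data": {
  "rows": [
    [[2,0,0],-2,-1],
    [[6,2,0],-7,-1],
    [[10,3,0],-12,-1],
    [[14,3,0],-17,-1],
    [[19,4,0],-22,-1],
    [[23,4,0],-27,-1],
    [[26,3,0],-31,-1],
    [[29,3,0],-34,-1]
  ]
}}

```text
t: 12.35
tcp_pos: [0.5473, -0.0023, 0.2397]
tool_rot: [0.509, 0.861, 0.002, -0.001]
force: [0.0, -1.6, -1.6]
finger_gap: -0.001
```

```bash
OFF=90 python3 arc.py .497 -.007 .045 .020 .065 30 31 32 33 34 35 36 37 38 39 40; python3 pil.py
```

```text
t 12.35 tcp [ 0.5473 -0.0023  0.2397] xang 118.8 F [ 0.  -1.6 -1.6]
[[1, -1, 1], -1, -1], [[2, -1, 1], -2, -1], [[3, 0, 1], -3, -1], [[3, 0, 1], -4, -1], [[4, 0, 1], -5, -1], [[5, 1, 1], -6, -1], [[6, 1, 1], -7, -1], [[7, 1, 1], -8, -1], [[8, 1, 1], -9, -1], [[8, 2, 1], -10, -1], [[9, 2, 1], -11, -1], scene 19 [0.592 0.018 0.075] -98.57595600677885
scene 19 [0.654 0.064 0.075] -8.536809372236561
side 16 [0.589 0.019 0.075] -101.63923870290714
side 17 [0.652 0.068 0.074] -4.904285395725251
side 16 [0.543 0.08  0.075] 171.62713400334917
```

Now slowly to the stop, watching the force.

>>> {"op": "servo_tool", "data": {
  "rows": [
    [[1,0,1],-1,-1],
    [[2,0,1],-2,-1],
    [[3,0,1],-3,-1],
    [[4,0,1],-5,-1],
    [[5,1,1],-6,-1],
    [[6,1,1],-7,-1],
    [[7,1,1],-8,-1],
    [[7,1,1],-8,-1]
  ]
}}

```text
t: 13.25
tcp_pos: [0.5447, 0.0047, 0.2386]
tool_rot: [0.449, 0.894, 0.002, -0.001]
force: [1.3, -0.9, 0.2]
finger_gap: -0.003
```

>>> {"op": "servo_tool", "data": {
  "rows": [
    [[1,0,0],0,-1],
    [[1,0,0],0,-1]
  ]
}}

```text
t: 13.45
tcp_pos: [0.544, 0.0056, 0.2385]
tool_rot: [0.449, 0.894, 0.002, -0.001]
force: [1.5, -0.8, 0.4]
finger_gap: 0.002
```

>>> {"op": "servo_tool", "data": {
  "rows": [
    [[1,0,0],0,-1],
    [[1,0,0],0,-1],
    [[2,0,0],0,-1],
    [[2,0,0],0,-1]
  ]
}}

```text
t: 13.85
tcp_pos: [0.5435, 0.0064, 0.2386]
tool_rot: [0.448, 0.894, 0.002, 0.0]
force: [3.8, -5.8, -1.8]
finger_gap: -0.0
```

>>> {"op": "servo_tool", "data": {
  "rows": [
    [[1,0,0],0,-1],
    [[1,0,0],0,-1]
  ]
}}

```text
t: 14.05
tcp_pos: [0.5433, 0.0065, 0.2386]
tool_rot: [0.448, 0.894, 0.001, 0.001]
force: [3.1, -4.0, -1.2]
finger_gap: 0.001
```

```bash
cat > kn.py <<'E'
from h import *
for n in('scene','side'):
    s=take(n,'k'+n);W=cloud(s);z=W[...,2]
    m=(z>.08)&(z<.095)&(np.hypot(W[...,0]-.533,W[...,1]-.020)<.025)&(s['image'].max(-1)<70)
    q=np.median(W[m],0);print(n,m.sum(),np.round(q,4),'ang',np.degrees(np.arctan2(q[1]+.007,q[0]-.497)))
E
python3 kn.py;OFF=90 python3 arc.py .497 -.007 .045 .020 .065 38 40
```

```text
scene 7 [0.5535 0.0069 0.0859] ang 13.797190946801642
side 89 [0.5319 0.0224 0.0892] ang 40.13334804356307
t 14.15 tcp [0.5433 0.0065 0.2386] xang 126.7 F [ 2.8 -5.3 -0.3]
[[-2, 0, 0], -1, -1], [[-1, 1, 0], -3, -1],
```

The force has risen and the motion has stopped, so it looks like the stop. I'll press a little more to confirm.

>>> {"op": "servo_tool", "data": {
  "rows": [
    [[2,0,0],0,-1],
    [[3,0,0],0,-1],
    [[4,0,0],0,-1],
    [[4,0,0],0,-1]
  ]
}}

```text
t: 14.55
tcp_pos: [0.5425, 0.0075, 0.2387]
tool_rot: [0.447, 0.894, 0.0, 0.004]
force: [4.0, -11.7, -3.3]
finger_gap: 0.0
```

At the stop: 12 N with about 1 mm of give. Now I'll release and retreat.

>>> {"op": "servo_tool", "data": {
  "rows": [
    [[-3,0,0],0,-1],
    [[-8,0,0],0,-1],
    [[-12,0,0],0,-1],
    [[-12,0,-30],0,-1],
    [[-12,0,-75],0,-1],
    [[-12,0,-120],0,-1],
    [[-12,0,-140],0,-1],
    [[-12,0,-140],0,-1]
  ]
}}

```text
t: 15.35
tcp_pos: [0.549, -0.0013, 0.3823]
tool_rot: [0.447, 0.894, 0.001, 0.007]
force: [0.2, -0.6, -0.4]
finger_gap: -0.004
```

>>> {"op": "servo_tool", "data": {
  "rows": [
    [[-25,0,0],0,-1],
    [[-60,0,0],0,-1],
    [[-95,0,0],0,-1],
    [[-110,0,0],0,-1],
    [[-110,0,0],0,-1]
  ]
}}

```text
t: 15.85
tcp_pos: [0.6154, -0.0906, 0.3819]
tool_rot: [0.448, 0.894, 0.001, 0.006]
force: [0.0, -0.3, 0.8]
finger_gap: -0.002
```

```bash
python3 kn.py; python3 pil.py
python3 - <<'E'
from h import *
s=take('wrist','w4');W=cloud(s);z=W[...,2]
m=(z>.08)&(z<.095)&(np.hypot(W[...,0]-.533,W[...,1]-.020)<.02);q=np.median(W[m],0);print('wrist knob',m.sum(),q,np.degrees(np.arctan2(q[1]-.072,q[0]-.6)),np.hypot(q[0]-.6,q[1]-.072))
a=take('side')['image'][170:300,200:360]
S=cv2.resize(a,None,fx=1.5,fy=1.5,interpolation=2)
I=np.zeros((420,800,3),np.uint8);I[:,:560]=s['image'];I[:195,560:800]=S
cv2.imwrite('pics/g.png',I)
E
```

```text
scene 22 [0.5376 0.0181 0.088 ] ang 31.669316024508994
side 44 [0.5288 0.0262 0.0897] ang 46.28498876509209
scene 17 [0.546 0.08  0.076] 171.09382055121046
scene 18 [0.591 0.017 0.075] -99.01535362082102
scene 19 [0.654 0.063 0.075] -9.437536279902664
side 16 [0.59  0.02  0.075] -101.2551658835112
side 15 [0.652 0.067 0.075] -5.305815211578974
side 18 [0.544 0.08  0.074] 171.83071179997208
wrist knob 507 [0.5313234  0.02162589 0.09076249] -143.74004692661015 0.0851705709189033
```

View pics/g.png

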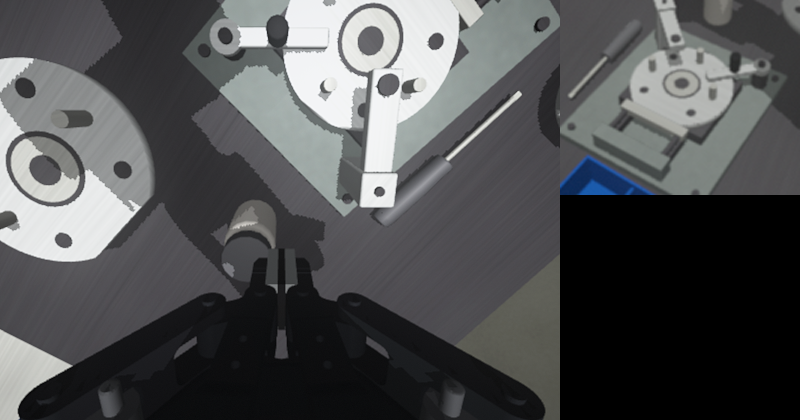

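The arm lies straight from the pivot at (225,37) through its tip at (328,38) to the hub at (371,40), and the jar, screwdriver and bin are untouched. One numeric check of the bar, then I'll hand in.

Run:
```python
from h import *
from station import sign_off
y=np.radians(-7.7);c,s_=np.cos(y),np.sin(y)
for n in('side','scene'):
    W=cloud(take(n));X=W[...,0]-.6;Y=W[...,1]-.072
    fx,fy=X*c+Y*s_,-X*s_+Y*c
    for lo,hi in((-50,-42),(42,50)):
        m=(fx*1e3>lo)&(fx*1e3<hi)&(fy>.05)&(fy<.115)&(abs(W[...,2]-.047)<.004);v=fy[m]*1e3
        print(n,lo,m.sum(),np.round(np.percentile(v,[3,50,97]),1))
sign_off()
```

```text
side -50 72 [ 53.   78.5 113.2]
side 42 57 [ 51.9  80.9 112.3]
scene -50 46 [ 53.3  79.2 112.7]
scene 42 55 [ 52.7  81.1 113.2]
the job is handed in; nothing more can be done
```

The job is handed in: the disc's flat lies against the alignment bar and the keeper is swung in to its stop. It took about 16 s of robot time.

**What I did:** With the fingers shut, I pushed one pillar about 177° counter-clockwise, clear of the fixed overhanging arm, until the spring bar pulled the flat square. I then backed off, pushed the keeper knob round to its stop, let go and retreated.

**Last checks:**
- **Disc:** the pillars sit at about -7.4°, 171.5° and 260°. The fixture yaw is about -7.5° and good to about 1°, so the disc is square within measurement error. In the close view the bar is flush along the flat.
- **Keeper:** pushing at the stop, the force rose from about 2 N to 12 N with only about 1 mm of give. The knob is 85.2 mm from the disc's axis, against 85 mm expected, and the arm points at the hub. The knob's bearing read 1.2° off, which is within calibration error.
- **Robot and other objects:** the wrist force was near zero after I let go. The bin, jar and screwdriver look untouched in the pictures.

**Weak check:** I also measured the bar's position from the depth images just before handing in. The slice also took in disc and other nearby points, so its medians of 78.5 to 81 mm fit a seated bar (78.5 mm) but do not prove it.

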